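Find the orange reference filter and load it in the filter gate

TASK

Lift the lids off the closed tins until you find the one that holds the orange filter, laying each lid you take off flat on the bench, handle up. Lift the orange filter out of its pocket, stand it on its underside on the open bench and let go, take it again by its two ends, and lower it, without dropping it, all the way down between the white cheeks of the grey filter gate, centred so that it sticks out about equally at both ends. Leave the other filters in their tins and the things round about undisturbed.

Things in the scene. Friction and masses are not known exactly. Their poses are not given: they have to be found in the camera images.
- filter_orange: loose reference filter, a black block with its middle orange, 44 x 16 x 24 mm (local x, y, z), about 40 g; origin: centre of its underside. Starts hidden in one of the closed tins, flush with the insert and with its axes parallel to the tin's (pocket floor 3 mm above the bench)
- filter_blue: loose reference filter, a black block with its middle blue, 44 x 16 x 24 mm (local x, y, z), about 40 g; origin: centre of its underside. Starts hidden in one of the closed tins, flush with the insert and with its axes parallel to the tin's (pocket floor 3 mm above the bench); must stay in its tin
- filter_green: loose reference filter, a black block with its middle green, 44 x 16 x 24 mm (local x, y, z), about 40 g; origin: centre of its underside. Starts hidden in one of the closed tins, flush with the insert and with its axes parallel to the tin's (pocket floor 3 mm above the bench); must stay in its tin
- tin_a: one of three identical fixed aluminium tins, 74 x 90 x 33 mm high (local x, y, z). Origin: centre of its underside. A grey insert fills it up to 27 mm above the bench; the insert has one pocket along local x (47 x 19 mm, floor 3 mm above the bench) that holds a filter block closely, crossed at its middle by a finger well (36 mm along x, 78 mm along y, same floor) that bares the block's two long sides over their middle. Which tin holds which filter changes from run to run
- lid_a: loose lid of the tin with the same letter, 76 x 92 mm, lies level on the tin's rim, not latched; about 120 g. Origin: centre of the underside of its locating plug (66 x 82 x 4 mm); above the plug the plate (to 8 mm above the origin) and on it a black bar handle along local x, 30 x 12 mm, from 8 to 26 mm above the origin. Closed, the origin lies 29 mm above the bench; laid on the bench, at bench height. Axes parallel to the tin's
- tin_b: one of three identical fixed aluminium tins, 74 x 90 x 33 mm high (local x, y, z). Origin: centre of its underside. A grey insert fills it up to 27 mm above the bench; the insert has one pocket along local x (47 x 19 mm, floor 3 mm above the bench) that holds a filter block closely, crossed at its middle by a finger well (36 mm along x, 78 mm along y, same floor) that bares the block's two long sides over their middle. Which tin holds which filter changes from run to run
- lid_b: loose lid of the tin with the same letter, 76 x 92 mm, lies level on the tin's rim, not latched; about 120 g. Origin: centre of the underside of its locating plug (66 x 82 x 4 mm); above the plug the plate (to 8 mm above the origin) and on it a black bar handle along local x, 30 x 12 mm, from 8 to 26 mm above the origin. Closed, the origin lies 29 mm above the bench; laid on the bench, at bench height. Axes parallel to the tin's
- tin_c: one of three identical fixed aluminium tins, 74 x 90 x 33 mm high (local x, y, z). Origin: centre of its underside. A grey insert fills it up to 27 mm above the bench; the insert has one pocket along local x (47 x 19 mm, floor 3 mm above the bench) that holds a filter block closely, crossed at its middle by a finger well (36 mm along x, 78 mm along y, same floor) that bares the block's two long sides over their middle. Which tin holds which filter changes from run to run
- lid_c: loose lid of the tin with the same letter, 76 x 92 mm, lies level on the tin's rim, not latched; about 120 g. Origin: centre of the underside of its locating plug (66 x 82 x 4 mm); above the plug the plate (to 8 mm above the origin) and on it a black bar handle along local x, 30 x 12 mm, from 8 to 26 mm above the origin. Closed, the origin lies 29 mm above the bench; laid on the bench, at bench height. Axes parallel to the tin's
- gate: fixed filter gate: grey base 90 x 64 x 8 mm with two white upright cheeks (each 30 mm long in local x) that leave a channel along local x, open at both ends and on top, 19.5 mm wide, its floor 8 mm and the cheeks' flared tops about 44 mm above the bench. Origin: centre of the base's underside. There is no room for fingers between a filter and the cheeks: a seated filter sticks out 7 mm beyond the cheeks at each end, and can be held there, across its 44 mm length
- gate_seat (a point): centre of the gate's channel floor, 8 mm above the bench; axes as the gate's. The seated filter's origin belongs here, its x axis along the gate's x (either way round)
- beaker: bystander: small glass beaker, 46 x 50 x 58 mm high, on the bench; origin: centre of its underside
- vial: bystander: standing glass sample vial with a white cap and green band, 27 mm across, 72 mm high; origin: centre of its underside
- cap: bystander: blue screw cap, 50 mm across, 30 mm high, open side up; origin: centre of its underside
- tape: bystander: yellow roll of tape lying flat, 59 mm across, 19 mm high; origin: centre of its underside
- the_hand_meter: fixed bystander: blue hand-held meter lying on the bench, 190 x 75 x 50 mm high (its length along x); origin: about the centre of its underside
- glove_box: fixed bystander: white and blue carton on the bench, 200 x 165 x 60 mm high (x, y, z); origin: centre of its underside
- filter_rig: fixed bystander: filtration rig on a white stand plate, 284 mm in x and from 71 mm to the left (+y) to 139 mm to the right (-y) of its origin, tall posts near its right side (to 0.68 m); origin: on the bench under the middle of the plate's length

How it is judged (in metres and radians):
On the way, in this order (a step that is already met when the one before it is completed fails the run):
1. the lid of the tin that holds the orange filter is off it (horizontal distance between lid_a and tin_a above 0.06 m), for 0.1 s.
2. the orange filter stands on the bench away from its tin, let go and still (horizontal distance between filter_orange and tin_a above 0.06 m and height (world z) of filter_orange below 0.004 m and angle between filter_orange's own z axis and vertical below 0.15 rad and contact force between the fingers and filter_orange below 0.1 N and linear speed of filter_orange below 0.02 m/s), for 0.2 s.
3. the orange filter is right down in the gate's channel and still held by the fingers (x of filter_orange in the frame of gate_seat between -0.006 and 0.006 m and y of filter_orange in the frame of gate_seat between -0.004 and 0.004 m and z of filter_orange in the frame of gate_seat between -0.004 and 0.004 m and angle between the x axis of filter_orange and the x axis of gate_seat, either way round below 0.15 rad and angle between filter_orange's own z axis and vertical below 0.1 rad and contact force between the fingers and filter_orange above 0.5 N), for 0.1 s.
At the end, for the whole second after the job is handed in: The orange filter sits still and upright on the channel floor of the gate (within 4 mm in height, 6 mm along the channel, 0.15 rad), and every lid lies flat, handle up (within 0.15 rad), at rest, on the bench or on its tin (x of filter_orange in the frame of gate_seat between -0.006 and 0.006 m and y of filter_orange in the frame of gate_seat between -0.004 and 0.004 m and z of filter_orange in the frame of gate_seat between -0.004 and 0.004 m and angle between the x axis of filter_orange and the x axis of gate_seat, either way round below 0.15 rad and angle between filter_orange's own z axis and vertical below 0.1 rad and linear speed of each of filter_orange, lid_a, lid_b, lid_c below 0.02 m/s and angle between each of lid_a, lid_b, lid_c's own z axis and vertical below 0.15 rad); the robot touches nothing.
It fails at once if the blue or green filter leaves its tin (distance between filter_blue and tin_b above 0.03 m or distance between filter_green and tin_c above 0.03 m).
It fails at once if the beaker, vial, cap or tape roll is moved more than 30 mm or knocked over (distance of any of beaker, vial, cap, tape from where it was at the start of the episode above 0.03 m or angle between any of beaker, vial, cap, tape's own z axis and vertical above 0.5 rad).
It also fails if it takes over 72 s, if anything falls off the work surface, if the arm or the gripper's body presses on something with over 40 N, if the wrist force passes 120 N, or if a joint passes its speed limit or range.

ROBOT

A 6-joint arm with a two-finger parallel gripper is mounted at the origin on a cart in front of the work surface, level with it; the furniture and walls round the work are solid. World frame = base frame: x ahead of the robot, y to its left, z up, the work surface at z = 0. Lengths are in mm, angles in rad, forces in N, time in s.
With the tool pointing down it reaches from about 350 to 775 mm from the base axis. Payload 7.3 kg.
Tool frame: the origin (TCP) lies between the finger pads; the fingertips stand 25 mm ahead of it and the grasp point (between the pads) lies 6 mm ahead of it; z points along the fingers, y is the line along which they close (so a half turn about z gives the same grasp; the last joint's range is limited). The gripper opens to 92 mm and grips with 3 to 60 N. Pads are 19 mm wide; open, the fingers measure 130 mm over their backs; the gripper's body (75 mm by 190 mm) begins 47 mm behind the grasp point.
Start: joints at [-0.146, 0.342, 1.524, -0, 1.275, -0.146], TCP at [525.017, 0.02, 251.741] pointing down, gripper open.
Joint ranges: [-2.53, 2.53], [-0.77, 2.02], [0.04, 2.7], [-1, 4.14], [0.28, 2.66], [-3.11, 3.11]. Speed limits (rad/s): [2.57, 2.57, 3.14, 3.14, 3.14, 3.14].

INTERFACE

Orientations are given as [roll, pitch, yaw] about the fixed x, y, z axes, in that order (R = Rz(yaw) Ry(pitch) Rx(roll)).
In Python, from plant import bot gives the robot as it stands.
- The arm moves only by the tool play_rows, never from a script. Its argument "commands" is a list of rows, each an object of numbers: "x", "y", "z": the shift along the tool's x, y, z in m; "twist": the turn about the tool's z in degrees. In form: [{"x": .., "y": .., "z": .., "twist": ..}, ...]. A call has exactly 8 rows; each row is the pose to reach, as a shift and turn from the pose commanded when the call began, along the tool's axes at that moment; what a row does not reach only later rows make up. A row lasts 1/10 s, in which the tool goes at most 50 mm and 8.59 degrees, less where a joint would pass 70% of its speed; a pose out of reach is approached as far as the arm can. A call with a gripper value outside its range is refused whole. "jaw" is the closure, from 0 (fully open) to 1 (shut), set as the call begins (left out, the last holds). The fingers move at their own pace and stop on an object; the grip force is fixed at half the most. Time passes only in rows, so rows that repeat a pose let the fingers close, or fill a call up. It gives the time, the measured TCP pose, the force, the opening and the grip force at its end, in the units of the state.
- bot.get_obs(): the state, without advancing time (a new reading comes with each control period).
- bot.capture(name): name is "scene" or "side" or "wrist"; returns a dict with "pixels" (384x512x3 uint8, red, green, blue), "fx", "fy", "cx", "cy" (pixels), "eye" and "rotation" of the camera in the world. Camera axes: x right, y down, z forward; pixel columns grow to the right and rows downward; lengths in mm; the calibration is good to about 2 mm. A picture is of the moment at which its call begins. There is no depth.
- bot.close_job(): hands the job in; it is judged then, once.
The state is a dict: "time": time; "joint_positions": joint angles; "dq": joint speeds; "tau": joint torques, N m; "tool_pos": TCP position; "tcp_rot": TCP orientation; "contact_force": force on the tool from outside, world axes, zero at the start; "moment": the same for the moment, N m; "grip_width": finger opening in mm; "finger_force": force on a finger pad.
Only numpy, scipy, OpenCV 4.12 (cv2) and the standard library are available. Lean on these libraries where they do the work, as an engineer would, in place of code of your own. Each camera call takes 0.05 s, during which the arm holds its last target. There are 200 camera calls.

## Working session

There is one attempt and no reset: what is moved stays moved. The work goes in short steps, Python scripts to look and compute and a tool call to move; the robot and the scene stay as the last step left them, time stands still between calls to the robot, and variables do not carry over. Pictures are saved under pics/ and viewed, at most 13 in all, crops included, and the job is handed in when it is done.

Besides the shell and the picture viewer there is one more tool, called as name(argument=value, ...), one argument or row to a line, values as JSON. play_rows: Moves the arm, as the interface text tells. Its arguments: {"type":"object","properties":{"commands":{"type":"array"},"jaw":{"type":"number"}},"required":["commands"]}

```bash
mkdir -p pics
cat > h.py <<'E'
import numpy as np, cv2, pickle
from plant import bot
def snap(cam,name):
    c=bot.capture(cam); pickle.dump(c,open(f'pics/{name}.pkl','wb'))
    cv2.imwrite(f'pics/{name}.png',cv2.cvtColor(np.asarray(c['pixels'],np.uint8),cv2.COLOR_RGB2BGR)); return c
def load(name): return pickle.load(open(f'pics/{name}.pkl','rb'))
def ray(c,uv,z):
    uv=np.atleast_2d(np.asarray(uv,float)); d=np.c_[(uv[:,0]-c['cx'])/c['fx'],(uv[:,1]-c['cy'])/c['fy'],np.ones(len(uv))]@np.array(c['rotation']).T
    e=np.array(c['eye']); return e+d*((z-e[2])/d[:,2])[:,None]
def proj(c,P):
    q=(np.atleast_2d(P)-np.array(c['eye']))@np.array(c['rotation']); return np.c_[q[:,0]/q[:,2]*c['fx']+c['cx'],q[:,1]/q[:,2]*c['fy']+c['cy']]
E
python3 - <<'E'
from h import *
a=snap('scene','s0');b=snap('wrist','w0')
for c in(a,b): print(c['eye'],c['fx'],np.round(c['rotation'],3).tolist())
print(bot.get_obs())
cv2.imwrite('pics/both0.png',cv2.resize(np.hstack([cv2.imread('pics/s0.png'),cv2.imread('pics/w0.png')]),(800,300)))
E
```

```text
[-153.70625558 -751.31979953  644.42447405] 399.93870719569213 [-2.081, 0.003, -0.825]
[525.13220431  79.78164433 383.97246407] 269.91691414450133 [2.841, 0.003, 0.0]
{'time': 0.1, 'joint_positions': array([-1.46016308e-01,  3.42667137e-01,  1.52495459e+00,  7.54026330e-06,
        1.27540384e+00, -1.45972422e-01]), 'dq': array([-0.00021572, -0.00116178, -0.00052731, -0.00049681, -0.00167958,
       -0.00055505]), 'tau': array([ 1.49919495e-03, -4.32001984e+01, -2.44694173e+01,  7.19219679e-02,
        5.25739230e-02, -9.79429342e-05]), 'tool_pos': array([5.24655625e+02, 6.64785761e-02, 2.51095573e+02]), 'tcp_rot': array([-3.14017602e+00, -2.15558224e-04,  1.57075009e+00]), 'contact_force': array([ 0.1950781 , -0.13907509,  0.79611923]), 'moment': array([0.04989561, 0.03144348, 0.01749275]), 'finger_force': 0.0, 'grip_width': 91.5437128203595}
```

View pics/s0.png

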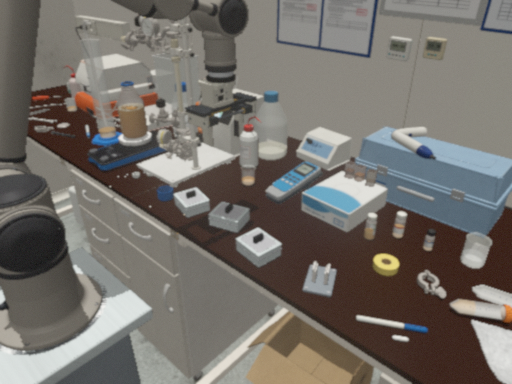

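View pics/w0.png

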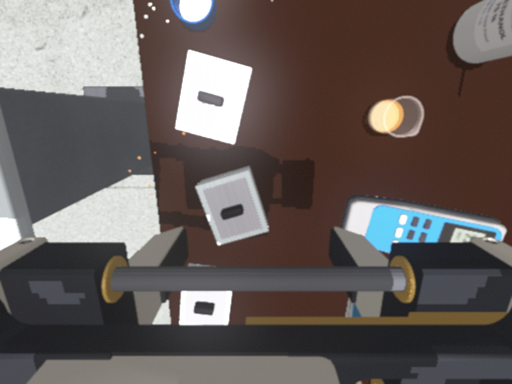

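The scene view shows three lids at (192,202), (229,215) and (258,246), the gate at (320,280), the cap at (165,193), the beaker at (248,178) and the tape at (385,264). The wrist view shows lid handles at (210,99), (232,211) and (204,308). Next I'll shift right to see the gate.

play_rows(
  commands=[
    {"x":-0.05,"y":0,"z":-0.02,"twist":0},
    {"x":-0.1,"y":-0.02,"z":-0.04,"twist":0},
    {"x":-0.15,"y":-0.04,"z":-0.06,"twist":0},
    {"x":-0.19,"y":-0.05,"z":-0.08,"twist":0},
    {"x":-0.22,"y":-0.05,"z":-0.08,"twist":0},
    {"x":-0.22,"y":-0.05,"z":-0.08,"twist":0},
    {"x":-0.22,"y":-0.05,"z":-0.08,"twist":0},
    {"x":-0.22,"y":-0.05,"z":-0.08,"twist":0},
  ],
)

```text
time: 0.9
tool_pos: [475.0, -219.0, 331.1]
tcp_rot: [-3.141, -0.001, 1.572]
contact_force: [-0.3, -0.3, 0.4]
grip_width: 92.0
finger_force: 0.0
```

```bash
sed -i "s/^def ray/from scipy.spatial.transform import Rotation as Ro\ndef RM(c): return Ro.from_euler('xyz',c['rotation']).as_matrix()\ndef ray/; s/np.array(c\['rotation'\])/RM(c)/g" h.py
python3 - <<'E'
from h import *
snap('wrist','w1')
for n in('w0','w1'):
    c=load(n); im=cv2.imread(f'pics/{n}.png'); print(n,c['eye'],c['rotation'])
    g=im.max(2); hsv=cv2.cvtColor(im,cv2.COLOR_BGR2HSV)
    m=((g>95)&(hsv[...,1]<60)).astype(np.uint8)
    for k in cv2.findContours(m,cv2.RETR_EXTERNAL,2)[0]:
        if 600<cv2.contourArea(k)<9000:
            r=cv2.minAreaRect(k); W=ray(c,cv2.boxPoints(r),37)
            e=np.linalg.norm(np.diff(W[:3,:2],axis=0),axis=1)
            print(np.round(r[0]),'ctr',np.round(W.mean(0),1),'edges',np.round(e,1),'ang',np.round(np.degrees(np.arctan2(*(W[1]-W[0])[[1,0]])),1))
E
```

```text
w0 [525.13220431  79.78164433 383.97246407] [2.84103136e+00 2.87574974e-03 4.06750538e-04]
[182. 370.] ctr [ 396.5 -334.8   37. ] edges [517.4  59.6] ang 0.2
[364. 304.] ctr [ 686.1 -202.    37. ] edges [55.8 48.1] ang 0.1
[152. 308.] ctr [ 360.9 -209.7   37. ] edges [56.1 61.6] ang 0.1
[189. 302.] ctr [ 418.1 -199.1   37. ] edges [232.3  85.9] ang 0.1
[422. 232.] ctr [754.9 -82.8  37. ] edges [238.2 104.9] ang 0.1
[232. 206.] ctr [488.5 -45.2  37. ] edges [78.  98.3] ang 18.2
[407. 117.] ctr [707.8  73.7  37. ] edges [50.6 39.6] ang 88.1
[482.  31.] ctr [777.2 166.4  37. ] edges [63.5 64. ] ang -0.0
w1 [ 475.32454745 -139.40939355  464.08962371] [2.84202608e+00 2.40521482e-03 1.07017523e-03]
[180. 308.] ctr [ 326.2 -494.9   37. ] edges [108.   75.4] ang 0.2
[251. 246.] ctr [ 462.2 -365.6   37. ] edges [83.9 69. ] ang 28.5
[238. 152.] ctr [ 442.5 -200.5   37. ] edges [93.4 77.5] ang 80.5
[494.  69.] ctr [815.6 -80.6  37. ] edges [54.9 43.8] ang 82.0
[446.  69.] ctr [747.3 -80.5  37. ] edges [ 65.9 201.5] ang 85.3
[269.  42.] ctr [489.9 -46.9  37. ] edges [77.7 96.2] ang 13.8
```

View pics/w1.png

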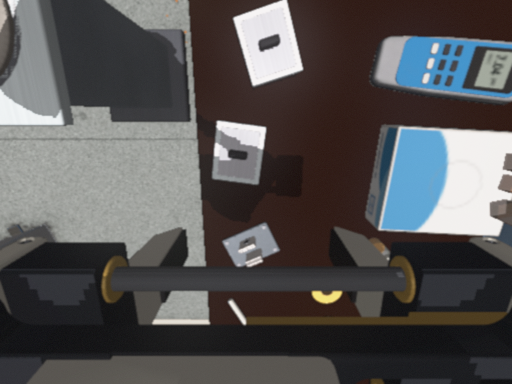

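Run:
```python
from h import *
def best(n,ctr,z,th,lo,hi,half=45,inv=False):
    c=load(n); im=cv2.imread(f'pics/{n}.png').max(2); x0,y0=max(0,ctr[0]-half),max(0,ctr[1]-half)
    s=im[y0:ctr[1]+half,x0:ctr[0]+half]; m=((s<th) if inv else (s>th)).astype(np.uint8)
    for k in cv2.findContours(m,cv2.RETR_LIST,2)[0]:
        if lo<cv2.contourArea(k)<hi:
            W=ray(c,k[:,0]+[x0,y0],z)[:,:2]; r=cv2.minAreaRect(W.astype(np.float32)); b=cv2.boxPoints(r); e=b[1]-b[0]; f=b[2]-b[1]
            L=e if np.hypot(*e)>np.hypot(*f) else f
            print(n,ctr,'inv' if inv else '',np.round(r[0],1),np.round(r[1],1),'long ang',round(np.degrees(np.arctan2(L[1],L[0]))%180,1))
for th in(120,150,180): best('w0',(213,98),37,th,2000,9000,55)
for n,p in(('w0',(210,99)),('w0',(232,211)),('w0',(204,308)),('w1',(269,42)),('w1',(238,154))):
    best(n,p,54,70,80,600,25,True)
c=load('w1'); print('glove',ray(c,[(368,230),(385,126)],0),'meter',ray(c,[(372,80),(384,38)],20),'tape',ray(c,(327,296),19)); c=load('w0');print('cap',ray(c,(196,8),30),'beaker',ray(c,(403,118),30))
```

```text
w0 (213, 98)  [467.8  92.9] [98.2 79.2] long ang 75.4
w0 (213, 98)  [467.8  93.2] [97.  78.2] long ang 75.4
w0 (213, 98)  [468.   93.1] [96.5 77.3] long ang 75.3
w0 (232, 211) inv [489.7 -44.2] [28.1 12.8] long ang 17.0
w0 (204, 308) inv [ 441.6 -233.7] [74.9 11.2] long ang 0.2
w0 (204, 308) inv [ 444.3 -192.2] [11.8 25. ] long ang 174.8
w1 (238, 154) inv [ 443.1 -200.6] [12.1 26.5] long ang 173.0
glove [[ 680.09780109 -349.6035544     0.        ]
 [ 685.52477306 -160.96943854    0.        ]] meter [[647.27500796 -92.33162208  20.        ]
 [657.64674532 -35.75026013  20.        ]] tape [[ 608.88630292 -481.21630877   19.        ]]
cap [[453.90118893 192.03416225  30.        ]] beaker [[706.51866035  72.65453568  30.        ]]
```

play_rows(
  commands=[
    {"x":0.004,"y":-0.006,"z":0.03,"twist":8.5},
    {"x":0.009,"y":-0.016,"z":0.06,"twist":17},
    {"x":0.0185,"y":-0.032,"z":0.09,"twist":25.5},
    {"x":0.0185,"y":-0.032,"z":0.12,"twist":34},
    {"x":0.0185,"y":-0.032,"z":0.15,"twist":42.5},
    {"x":0.0185,"y":-0.032,"z":0.18,"twist":51},
    {"x":0.0185,"y":-0.032,"z":0.2,"twist":59.5},
    {"x":0.0185,"y":-0.032,"z":0.21,"twist":68},
  ],
  jaw=0.45,
)

```text
time: 1.75
tool_pos: [442.3, -199.4, 119.7]
tcp_rot: [-3.138, 0.002, 0.38]
contact_force: [0.5, -0.2, 0.1]
grip_width: 50.4
finger_force: 0.0
```

play_rows(
  commands=[
    {"x":0,"y":0,"z":0.0,"twist":8.5},
    {"x":0,"y":0,"z":0.0,"twist":17},
    {"x":0,"y":0,"z":0.0,"twist":25.5},
    {"x":0,"y":0,"z":0.0,"twist":30.5},
    {"x":0,"y":0,"z":0.0,"twist":30.5},
    {"x":0,"y":0,"z":0.0,"twist":30.5},
    {"x":0,"y":0,"z":0.0,"twist":30.5},
    {"x":0,"y":0,"z":0.0,"twist":30.5},
  ],
)

```text
time: 2.55
tool_pos: [443.1, -201.2, 121.7]
tcp_rot: [-3.142, -0.0, -0.147]
contact_force: [-0.2, 0.7, 0.4]
grip_width: 50.5
finger_force: 0.0
```

Run:
```python
from h import *
c=snap('wrist','w2'); print(c['eye'],c['rotation'],proj(c,[[443,-200.5,55]]))
```

```text
[ 522.94385311 -213.70951564  254.63879731] [ 2.83932889e+00 -1.44327320e-05 -1.71723244e+00] [[256.31679483 218.19214132]]
```

View pics/w2.png

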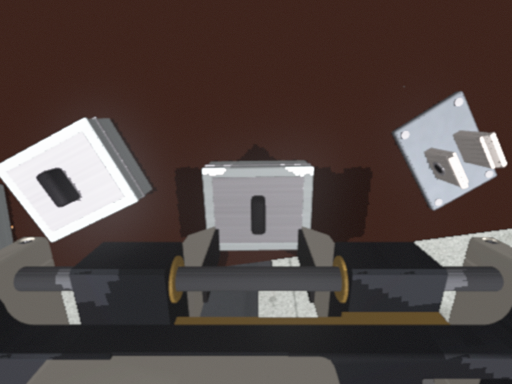

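The wrist view shows lid 3 square to the gripper, with its handle at (258,215) as predicted. The gate plate is at upper right, around (445,152).

play_rows(
  commands=[
    {"x":0,"y":0,"z":0.03,"twist":0},
    {"x":0,"y":0,"z":0.05,"twist":0},
    {"x":0,"y":0,"z":0.057,"twist":0},
    {"x":0,"y":0,"z":0.057,"twist":0},
    {"x":0,"y":0,"z":0.057,"twist":0},
    {"x":0,"y":0,"z":0.057,"twist":0},
    {"x":0,"y":0,"z":0.057,"twist":0},
    {"x":0,"y":0,"z":0.057,"twist":0},
  ],
)

```text
time: 3.4
tool_pos: [443.3, -201.7, 65.3]
tcp_rot: [3.141, -0.001, -0.148]
contact_force: [-0.2, -0.5, 0.1]
grip_width: 50.2
finger_force: 0.0
```

play_rows(
  commands=[
    {"x":0,"y":0,"z":0,"twist":0},
    {"x":0,"y":0,"z":0,"twist":0},
    {"x":0,"y":0,"z":0,"twist":0},
    {"x":0,"y":0,"z":0,"twist":0},
    {"x":0,"y":0,"z":0,"twist":0},
    {"x":0,"y":0,"z":0,"twist":0},
    {"x":0,"y":0,"z":-0.01,"twist":0},
    {"x":0,"y":0,"z":-0.03,"twist":0},
  ],
  jaw=0.95,
)

```text
time: 4.2
tool_pos: [442.1, -200.9, 94.3]
tcp_rot: [-3.14, 0.003, -0.148]
contact_force: [-0.1, -0.1, -1.0]
grip_width: 11.5
finger_force: 30.0
```

play_rows(
  commands=[
    {"x":0.03,"y":0,"z":0,"twist":0},
    {"x":0.07,"y":0,"z":0,"twist":0},
    {"x":0.11,"y":0,"z":0,"twist":0},
    {"x":0.13,"y":0,"z":0.02,"twist":0},
    {"x":0.13,"y":0,"z":0.04,"twist":0},
    {"x":0.13,"y":0,"z":0.053,"twist":0},
    {"x":0.13,"y":0,"z":0.058,"twist":0},
    {"x":0.13,"y":0,"z":0.058,"twist":0},
  ],
)

```text
time: 5.0
tool_pos: [571.1, -220.6, 36.9]
tcp_rot: [-3.141, 0.001, -0.149]
contact_force: [0.1, 0.9, -1.4]
grip_width: 11.4
finger_force: 30.0
```

play_rows(
  commands=[
    {"x":0,"y":0,"z":0,"twist":0},
    {"x":0,"y":0,"z":0,"twist":0},
    {"x":0,"y":0,"z":0,"twist":0},
    {"x":0,"y":0,"z":0,"twist":0},
    {"x":0,"y":0,"z":-0.03,"twist":0},
    {"x":0,"y":0,"z":-0.08,"twist":0},
    {"x":0,"y":0,"z":-0.1,"twist":0},
    {"x":0,"y":0,"z":-0.1,"twist":0},
  ],
  jaw=0.5,
)

```text
time: 5.8
tool_pos: [573.5, -221.7, 140.9]
tcp_rot: [3.139, -0.008, -0.148]
contact_force: [0.4, 0.2, -0.1]
grip_width: 45.8
finger_force: 0.0
```

Run:
```python
from h import *
c=snap('scene','s1'); p=proj(c,[[443,-200.5,27],[489.5,-45,27],[468,93,27]]); print(p,bot.get_obs()['tool_pos'])
im=cv2.imread('pics/s1.png'); x,y=map(int,p[0]); cv2.imwrite('pics/s1c.png',cv2.resize(im[y-70:y+50,x-70:x+90],None,fx=4,fy=4,interpolation=2))
```

```text
[[257.99784049 244.09373146]
 [228.69150394 214.0159545 ]
 [191.66077239 199.97434135]] [ 572.26286789 -221.03074276  138.39429418]
```

View pics/s1c.png

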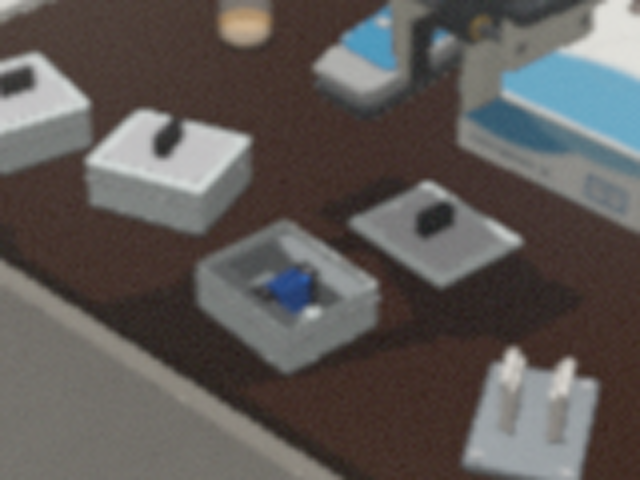

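Lid 3 lies flat and its tin holds blue. Next is lid 2.

play_rows(
  commands=[
    {"x":-0.018,"y":-0.027,"z":0,"twist":-6},
    {"x":-0.042,"y":-0.064,"z":0,"twist":-12},
    {"x":-0.066,"y":-0.1,"z":0,"twist":-18},
    {"x":-0.09,"y":-0.136,"z":0,"twist":-24.5},
    {"x":-0.107,"y":-0.1615,"z":0.01,"twist":-24.5},
    {"x":-0.107,"y":-0.1615,"z":0.02,"twist":-24.5},
    {"x":-0.107,"y":-0.1615,"z":0.02,"twist":-24.5},
    {"x":-0.107,"y":-0.1615,"z":0.02,"twist":-24.5},
  ],
)

```text
time: 6.65
tool_pos: [489.9, -45.9, 116.0]
tcp_rot: [-3.141, 0.001, 0.279]
contact_force: [-0.7, 0.3, 0.2]
grip_width: 45.9
finger_force: 0.0
```

```bash
cat >> h.py <<'E'
def handle(n,z,guess,th=70):
    c=load(n); im=cv2.imread(f'pics/{n}.png').max(2); u,v=proj(c,[[*guess,z]])[0].astype(int); h=40
    x0,y0=max(u-h,0),max(v-h,0); m=(im[y0:v+h,x0:u+h]<th).astype(np.uint8)
    for k in cv2.findContours(m,cv2.RETR_LIST,2)[0]:
        if cv2.contourArea(k)>100:
            r=cv2.minAreaRect(ray(c,k[:,0]+[x0,y0],z)[:,:2].astype(np.float32)); b=cv2.boxPoints(r); e,f=b[1]-b[0],b[2]-b[1]; L=e if e@e>f@f else f
            print(np.round(r[0],1),np.round(r[1],1),'ang',round(np.degrees(np.arctan2(L[1],L[0]))%180,1))
E
python3 - <<'E'
from h import *
snap('wrist','w3'); handle('w3',52,(489.5,-45)); print(bot.get_obs()['tool_pos'],bot.get_obs()['tcp_rot'])
E
```

```text
[468.  -49.8] [25.2 65.1] ang 106.0
[491.3 -46.5] [32.  10.4] ang 16.0
[490.19708774 -46.12758675 116.39128342] [3.14148267e+00 1.20042023e-04 2.78068115e-01]
```

play_rows(
  commands=[
    {"x":0,"y":0,"z":0.025,"twist":0},
    {"x":0,"y":0,"z":0.045,"twist":0},
    {"x":0,"y":0,"z":0.051,"twist":0},
    {"x":0,"y":0,"z":0.051,"twist":0},
    {"x":0,"y":0,"z":0.051,"twist":0},
    {"x":0,"y":0,"z":0.051,"twist":0},
    {"x":0,"y":0,"z":0.051,"twist":0},
    {"x":0,"y":0,"z":0.051,"twist":0},
  ],
)

```text
time: 7.5
tool_pos: [490.0, -45.2, 66.3]
tcp_rot: [3.141, -0.001, 0.279]
contact_force: [-0.2, 0.5, 0.3]
grip_width: 45.7
finger_force: 0.0
```

play_rows(
  commands=[
    {"x":0,"y":0,"z":0,"twist":0},
    {"x":0,"y":0,"z":0,"twist":0},
    {"x":0,"y":0,"z":0,"twist":0},
    {"x":0,"y":0,"z":0,"twist":0},
    {"x":0,"y":0,"z":0,"twist":0},
    {"x":0,"y":0,"z":0,"twist":0},
    {"x":0,"y":0,"z":-0.01,"twist":0},
    {"x":0,"y":0,"z":-0.03,"twist":0},
  ],
  jaw=0.95,
)

```text
time: 8.3
tool_pos: [488.6, -44.9, 95.3]
tcp_rot: [-3.14, 0.003, 0.279]
contact_force: [-0.4, -0.9, -0.5]
grip_width: 11.9
finger_force: 30.0
```

play_rows(
  commands=[
    {"x":0.03,"y":0,"z":0,"twist":0},
    {"x":0.07,"y":0,"z":0,"twist":0},
    {"x":0.1,"y":0,"z":0,"twist":0},
    {"x":0.1,"y":0,"z":0.02,"twist":0},
    {"x":0.1,"y":0,"z":0.04,"twist":0},
    {"x":0.1,"y":0,"z":0.053,"twist":0},
    {"x":0.1,"y":0,"z":0.058,"twist":0},
    {"x":0.1,"y":0,"z":0.058,"twist":0},
  ],
)

```text
time: 9.1
tool_pos: [585.7, -17.7, 37.8]
tcp_rot: [-3.141, 0.0, 0.279]
contact_force: [0.9, -0.3, -1.8]
grip_width: 11.6
finger_force: 30.0
```

play_rows(
  commands=[
    {"x":0,"y":0,"z":0,"twist":0},
    {"x":0,"y":0,"z":0,"twist":0},
    {"x":0,"y":0,"z":0,"twist":0},
    {"x":0,"y":0,"z":0,"twist":0},
    {"x":0,"y":0,"z":-0.03,"twist":0},
    {"x":0,"y":0,"z":-0.08,"twist":0},
    {"x":0,"y":0,"z":-0.1,"twist":0},
    {"x":0,"y":0,"z":-0.1,"twist":0},
  ],
  jaw=0.5,
)

```text
time: 9.9
tool_pos: [587.8, -17.9, 141.7]
tcp_rot: [3.138, -0.007, 0.279]
contact_force: [-0.6, -0.9, 0.2]
grip_width: 45.9
finger_force: 0.0
```

Run:
```python
from h import *
c=snap('scene','s2'); p=proj(c,[[443,-200.5,27],[490,-45.5,27],[468,93,27]])
im=cv2.imread('pics/s2.png'); hsv=cv2.cvtColor(im,cv2.COLOR_BGR2HSV)
for x,y in p.astype(int): print(hsv[y-4:y+5:4,x-4:x+5:4].tolist())
x,y=p[1].astype(int); cv2.imwrite('pics/s2c.png',cv2.resize(im[y-70:y+50,x-70:x+90],None,fx=4,fy=4,interpolation=2)); print(bot.get_obs()['tool_pos'])
```

```text
[[[90, 6, 84], [102, 15, 86], [111, 59, 104]], [[108, 52, 202], [107, 188, 207], [107, 183, 202]], [[60, 3, 85], [110, 156, 119], [110, 155, 112]]]
[[[120, 3, 92], [6, 11, 118], [110, 7, 114]], [[6, 48, 107], [15, 192, 222], [13, 191, 178]], [[80, 6, 139], [10, 22, 106], [9, 84, 119]]]
[[[23, 16, 64], [10, 13, 58], [0, 0, 123]], [[150, 1, 183], [150, 1, 194], [135, 3, 195]], [[60, 1, 199], [90, 3, 202], [75, 5, 205]]]
[586.52673336 -17.70593235 139.3478257 ]
```

Tin 2 holds orange (hue about 14). I'll go back over it and measure.

play_rows(
  commands=[
    {"x":-0.03,"y":0,"z":0,"twist":0},
    {"x":-0.07,"y":0,"z":0,"twist":0},
    {"x":-0.1,"y":0,"z":0,"twist":0},
    {"x":-0.1,"y":0,"z":0,"twist":0},
    {"x":-0.1,"y":0,"z":0,"twist":0},
    {"x":-0.1,"y":0,"z":0,"twist":0},
    {"x":-0.1,"y":0,"z":0,"twist":0},
    {"x":-0.1,"y":0,"z":0,"twist":0},
  ],
  jaw=0.67,
)

```text
time: 10.75
tool_pos: [490.2, -44.9, 137.4]
tcp_rot: [-3.142, 0.0, 0.28]
contact_force: [-0.4, 0.3, -0.4]
grip_width: 30.4
finger_force: 0.0
```

Run:
```python
from h import *
c=snap('wrist','w4'); im=cv2.imread('pics/w4.png'); hsv=cv2.cvtColor(im,cv2.COLOR_BGR2HSV)
m=((hsv[...,0]>8)&(hsv[...,0]<24)&(hsv[...,1]>140)&(hsv[...,2]>120)).astype(np.uint8)
for k in cv2.findContours(m,cv2.RETR_EXTERNAL,2)[0]:
    if cv2.contourArea(k)>60:
        r=cv2.minAreaRect(ray(c,k[:,0],27)[:,:2].astype(np.float32)); print(r, k.mean((0,1)))
o=bot.get_obs(); print(o['tool_pos'],o['tcp_rot'],o['grip_width'])
```

```text
((489.50921630859375, -47.237518310546875), (23.061580657958984, 14.452120780944824), 16.066997528076172) [264.08333333 199.5       ]
[490.0513074  -44.95277378 137.45762498] [-3.14148595e+00  8.17120649e-05  2.79688681e-01] 30.575688573265236
```

View pics/w4.png

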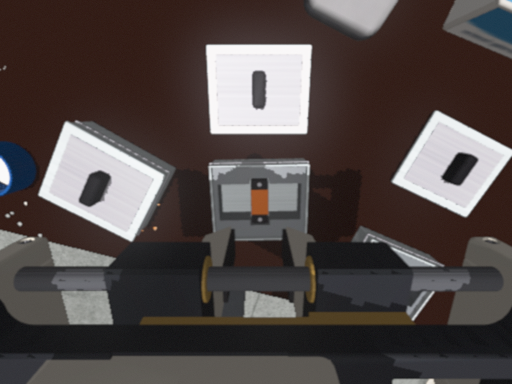

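The wrist view shows the orange block at (260,202), centred in its tin's insert and aligned. The lid laid from this tin is at (259,90).

play_rows(
  commands=[
    {"x":0,"y":0.001,"z":0.04,"twist":0},
    {"x":0,"y":0.001,"z":0.075,"twist":0},
    {"x":0,"y":0.001,"z":0.09,"twist":0},
    {"x":0,"y":0.001,"z":0.1,"twist":0},
    {"x":0,"y":0.001,"z":0.106,"twist":0},
    {"x":0,"y":0.001,"z":0.106,"twist":0},
    {"x":0,"y":0.001,"z":0.106,"twist":0},
    {"x":0,"y":0.001,"z":0.106,"twist":0},
  ],
)

```text
time: 11.6
tool_pos: [490.6, -46.3, 32.6]
tcp_rot: [3.141, -0.002, 0.279]
contact_force: [0.1, -0.6, -0.3]
grip_width: 30.1
finger_force: 0.0
```

play_rows(
  commands=[
    {"x":0,"y":0,"z":0,"twist":0},
    {"x":0,"y":0,"z":0,"twist":0},
    {"x":0,"y":0,"z":0,"twist":0},
    {"x":0,"y":0,"z":0,"twist":0},
    {"x":0,"y":0,"z":0,"twist":0},
    {"x":0,"y":0,"z":-0.01,"twist":0},
    {"x":0,"y":0,"z":-0.03,"twist":0},
    {"x":0,"y":0,"z":-0.06,"twist":0},
  ],
  jaw=0.95,
)

```text
time: 12.4
tool_pos: [488.8, -45.9, 91.5]
tcp_rot: [-3.14, 0.003, 0.279]
contact_force: [0.6, -0.5, -0.8]
grip_width: 16.0
finger_force: 30.0
```

Run:
```python
from h import *
c=load('w2'); im=cv2.imread('pics/w2.png'); hsv=cv2.cvtColor(im,cv2.COLOR_BGR2HSV)
m=np.zeros(im.shape[:2],np.uint8); m[85:220,385:510]=(im.max(2)>90)[85:220,385:510]
k=max(cv2.findContours(m,cv2.RETR_EXTERNAL,2)[0],key=cv2.contourArea)
print(np.round(ray(c,[(461,92),(394,134),(433,210),(496,174)],8)[:,:2],1).tolist())
r=cv2.minAreaRect(ray(c,k[:,0],8)[:,:2].astype(np.float32)); print(r)
c1=load('w1'); print(np.round(ray(c1,[(266,224),(223,243),(238,267),(279,246)],8)[:,:2],1).tolist())
print(bot.get_obs()['joint_positions'],bot.get_obs()['tool_pos'])
cv2.imwrite('pics/w2c.png',cv2.resize(im[80:225,385:512],None,fx=4,fy=4,interpolation=2))
```

```text
[[513.4, -387.6], [486.2, -331.1], [407.6, -368.8], [435.4, -425.4]]
((463.5740966796875, -383.591796875), (90.8318862915039, 76.7519302368164), 25.09450912475586)
[[488.9, -334.4], [408.9, -373.0], [435.8, -424.1], [513.7, -379.0]]
[-2.49802027e-01  4.79734549e-01  1.81923024e+00  6.31988253e-06
  8.46162178e-01  1.04179838e+00] [488.81718068 -45.86369835  91.54714235]
```

View pics/w2c.png

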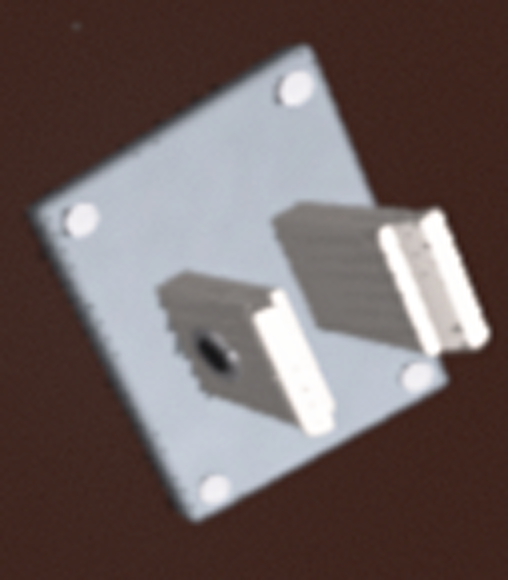

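The crop shows the gate base corners (one at about (394,134) in full-image pixels) and the cheeks running parallel to the long base edge. Base: centre (460.7,-378.2), 87 x 63 mm, x axis at 25.6°. The filter will stand at about (585,-335), parallel to it.

play_rows(
  commands=[
    {"x":0.001,"y":0.025,"z":-0.02,"twist":-2},
    {"x":0.003,"y":0.07,"z":-0.02,"twist":-4},
    {"x":0.005,"y":0.115,"z":-0.02,"twist":-6},
    {"x":0.007,"y":0.16,"z":-0.02,"twist":-8},
    {"x":0.009,"y":0.205,"z":-0.02,"twist":-9.6},
    {"x":0.011,"y":0.25,"z":-0.02,"twist":-9.6},
    {"x":0.012,"y":0.285,"z":-0.02,"twist":-9.6},
    {"x":0.012,"y":0.304,"z":-0.01,"twist":-9.6},
  ],
)

```text
time: 13.2
tool_pos: [586.1, -338.6, 103.2]
tcp_rot: [3.138, -0.002, 0.445]
contact_force: [-0.6, 0.9, -0.2]
grip_width: 15.8
finger_force: 30.0
```

play_rows(
  commands=[
    {"x":0,"y":0,"z":0,"twist":0},
    {"x":0,"y":0,"z":0.02,"twist":0},
    {"x":0,"y":0,"z":0.04,"twist":0},
    {"x":0,"y":0,"z":0.055,"twist":0},
    {"x":0,"y":0,"z":0.065,"twist":0},
    {"x":0,"y":0,"z":0.065,"twist":0},
    {"x":0,"y":0,"z":0.065,"twist":0},
    {"x":0,"y":0,"z":0.065,"twist":0},
  ],
)

```text
time: 14.0
tool_pos: [585.8, -335.3, 37.9]
tcp_rot: [3.14, -0.001, 0.447]
contact_force: [-0.1, 0.3, -0.9]
grip_width: 15.6
finger_force: 30.0
```

play_rows(
  commands=[
    {"x":0,"y":0,"z":0.003,"twist":0},
    {"x":0,"y":0,"z":0.006,"twist":0},
    {"x":0,"y":0,"z":0.0077,"twist":0},
    {"x":0,"y":0,"z":0.0077,"twist":0},
    {"x":0,"y":0,"z":0.0077,"twist":0},
    {"x":0,"y":0,"z":0.0077,"twist":0},
    {"x":0,"y":0,"z":0.0077,"twist":0},
    {"x":0,"y":0,"z":0.0077,"twist":0},
  ],
)

```text
time: 14.8
tool_pos: [585.3, -335.1, 29.2]
tcp_rot: [3.141, -0.0, 0.447]
contact_force: [-0.3, 0.7, 2.2]
grip_width: 16.0
finger_force: 30.0
```

play_rows(
  commands=[
    {"x":0,"y":0,"z":0,"twist":0},
    {"x":0,"y":0,"z":0,"twist":0},
    {"x":0,"y":0,"z":0,"twist":0},
    {"x":0,"y":0,"z":0,"twist":0},
    {"x":0,"y":0,"z":-0.02,"twist":0},
    {"x":0,"y":0,"z":-0.06,"twist":0},
    {"x":0,"y":0,"z":-0.1,"twist":0},
    {"x":0,"y":0,"z":-0.13,"twist":0},
  ],
  jaw=0.6,
)

```text
time: 15.6
tool_pos: [585.7, -335.4, 161.8]
tcp_rot: [3.139, -0.001, 0.447]
contact_force: [0.7, -0.6, -0.3]
grip_width: 36.7
finger_force: 0.0
```

play_rows(
  commands=[
    {"x":0,"y":0,"z":0,"twist":0},
    {"x":0,"y":0,"z":0,"twist":0},
    {"x":0,"y":0,"z":0,"twist":8},
    {"x":0,"y":0,"z":0,"twist":16},
    {"x":0,"y":0,"z":0,"twist":24},
    {"x":0,"y":0,"z":0,"twist":32},
    {"x":0,"y":0,"z":0,"twist":40},
    {"x":0,"y":0,"z":0,"twist":48},
  ],
  jaw=0.33,
)

```text
time: 16.4
tool_pos: [584.4, -334.4, 156.5]
tcp_rot: [-3.141, 0.004, -0.397]
contact_force: [-0.1, 0.7, 0.7]
grip_width: 61.5
finger_force: 0.0
```

play_rows(
  commands=[
    {"x":0,"y":0,"z":0,"twist":8},
    {"x":0,"y":0,"z":0,"twist":16},
    {"x":0,"y":0,"z":0,"twist":24},
    {"x":0,"y":0,"z":0,"twist":32},
    {"x":0,"y":0,"z":0,"twist":40},
    {"x":0,"y":0,"z":0,"twist":42},
    {"x":0,"y":0,"z":0,"twist":42},
    {"x":0,"y":0,"z":0,"twist":42},
  ],
)

```text
time: 17.2
tool_pos: [584.7, -334.7, 157.5]
tcp_rot: [3.14, 0.002, -1.123]
contact_force: [-0.2, -0.5, 0.5]
grip_width: 61.7
finger_force: 0.0
```

Run:
```python
from h import *
c=snap('wrist','w5'); s=snap('scene','s3'); o=bot.get_obs(); print(o['tool_pos'],o['tcp_rot'],o['grip_width'],o['joint_positions'])
im=cv2.imread('pics/w5.png'); hsv=cv2.cvtColor(im,cv2.COLOR_BGR2HSV)
m=((hsv[...,0]>8)&(hsv[...,0]<24)&(hsv[...,1]>140)&(hsv[...,2]>100)).astype(np.uint8)
for k in cv2.findContours(m,cv2.RETR_EXTERNAL,2)[0]:
    if cv2.contourArea(k)>60: print(cv2.minAreaRect(ray(c,k[:,0],24)[:,:2].astype(np.float32)), k.mean((0,1)))
cv2.imwrite('pics/both5.png',np.hstack([im,cv2.imread('pics/s3.png')[150:342,230:430].repeat(2,0).repeat(2,1)])[:, :800])
```

```text
[ 584.97953373 -334.87492874  158.15966855] [ 3.14098538e+00  1.20294208e-03 -1.12312446e+00] 61.64787333742909 [-6.33522133e-01  6.92744417e-01  1.19120634e+00  3.12904874e-05
  1.25898911e+00  2.06038867e+00]
((584.4581909179688, -336.3271484375), (23.865123748779297, 16.1298828125), 25.65757179260254) [255.3 193.8]
```

View pics/both5.png

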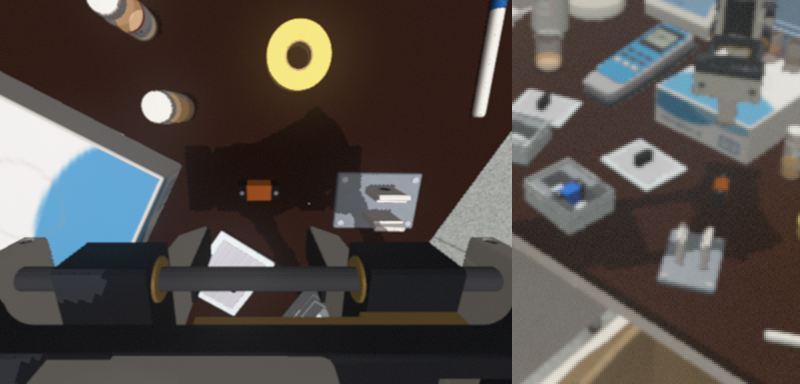

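The wrist view shows the orange block standing upright at (258,191), and the scene inset agrees. The gripper (yaw −64.35°) is aligned with the block's 25.65° axis.

play_rows(
  commands=[
    {"x":0,"y":0,"z":0.04,"twist":0},
    {"x":0,"y":0,"z":0.08,"twist":0},
    {"x":0,"y":0,"z":0.105,"twist":0},
    {"x":0,"y":0,"z":0.118,"twist":0},
    {"x":0,"y":0,"z":0.127,"twist":0},
    {"x":0,"y":0,"z":0.127,"twist":0},
    {"x":0,"y":0,"z":0.127,"twist":0},
    {"x":0,"y":0,"z":0.127,"twist":0},
  ],
)

```text
time: 18.1
tool_pos: [586.0, -335.6, 33.7]
tcp_rot: [-3.14, -0.003, -1.124]
contact_force: [0.1, 0.0, -0.2]
grip_width: 61.4
finger_force: 0.0
```

play_rows(
  commands=[
    {"x":0,"y":0,"z":0,"twist":0},
    {"x":0,"y":0,"z":0,"twist":0},
    {"x":0,"y":0,"z":0,"twist":0},
    {"x":0,"y":0,"z":0,"twist":0},
    {"x":0,"y":0,"z":0,"twist":0},
    {"x":0,"y":0,"z":-0.02,"twist":0},
    {"x":0,"y":0,"z":-0.05,"twist":0},
    {"x":0,"y":0,"z":-0.09,"twist":0},
  ],
  jaw=0.7,
)

```text
time: 18.9
tool_pos: [584.2, -334.2, 120.7]
tcp_rot: [3.139, 0.004, -1.124]
contact_force: [0.5, -0.7, -1.0]
grip_width: 43.9
finger_force: 30.0
```

play_rows(
  commands=[
    {"x":0,"y":0.015,"z":-0.02,"twist":0},
    {"x":-0.004,"y":0.045,"z":-0.037,"twist":0},
    {"x":-0.008,"y":0.08,"z":-0.037,"twist":0},
    {"x":-0.012,"y":0.11,"z":-0.037,"twist":0},
    {"x":-0.015,"y":0.131,"z":-0.037,"twist":0},
    {"x":-0.015,"y":0.131,"z":-0.037,"twist":0},
    {"x":-0.015,"y":0.131,"z":-0.037,"twist":0},
    {"x":-0.015,"y":0.131,"z":-0.037,"twist":0},
  ],
)

```text
time: 19.7
tool_pos: [461.5, -377.8, 158.9]
tcp_rot: [-3.141, -0.0, -1.123]
contact_force: [-0.5, -0.1, -0.9]
grip_width: 43.6
finger_force: 30.0
```

Run:
```python
from h import *
c=snap('wrist','w6'); o=bot.get_obs(); print(o['tool_pos'],o['tcp_rot'],o['grip_width'])
P=[[460.7,-378.2,8]]; print(proj(c,P))
im=cv2.imread('pics/w6.png'); cv2.imwrite('pics/w6c.png',cv2.resize(im[110:310,156:356],None,fx=3,fy=3,interpolation=2))
```

```text
[ 461.53898722 -377.73786804  158.88080088] [-3.14125613e+00 -1.48434678e-04 -1.12302864e+00] 43.464974587843116
[[258.56294347 189.48952836]]
```

View pics/w6c.png

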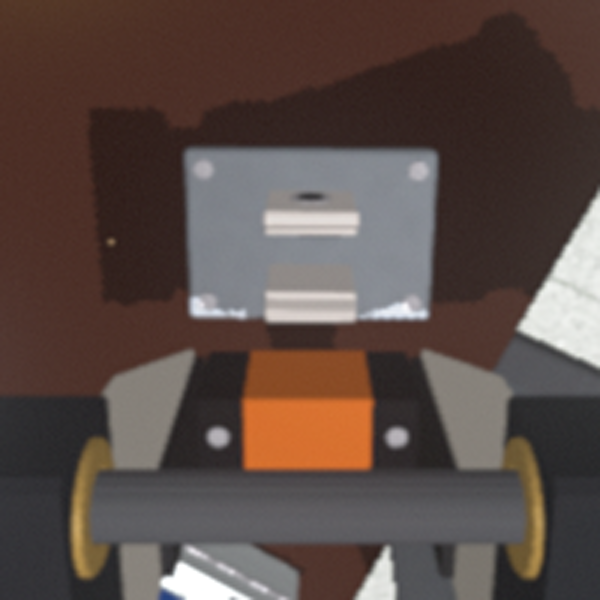

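The crop shows the gate square to the gripper: base corners (185,150), (438,150), (430,319) and (191,319), cheek tops across columns 264-358, and the filter held level.

Run:
```python
from h import *
c=load('w6'); f=lambda q:(np.array(q,float)+.5)/3-.5+[156,110]
t=bot.get_obs()['tool_pos']; ps=-1.123; A=np.array([[np.cos(ps),np.sin(ps)],[np.sin(ps),-np.cos(ps)]])
T=lambda P:np.round((P[:,:2]-t[:2])@A.T,1)
print('base',T(ray(c,f([(185,150),(438,150),(430,319),(191,319)]),8)).tolist(),T(ray(c,f([(185,150),(438,150),(430,319),(191,319)]),8)).mean(0))
print('holes',T(ray(c,f([(204,170),(419,171),(413,303),(207,303)]),9)).mean(0))
print('cheek tops',T(ray(c,f([(264,211),(360,211),(264,235),(360,235),(265,290),(357,290),(265,323),(357,323)]),44)).tolist())
c5=load('w5'); im=cv2.imread('pics/w5.png')
print('filter bias in w5',np.round((np.array([584.458,-336.327])-[585.0,-334.9])@A.T,1))
print('held screws',T(ray(c,f([(218,437),(397,437)]),t[2]-7)).tolist())
```

```text
base [[32.8, -42.7], [32.8, 46.5], [-31.0, 46.6], [-31.0, -43.3]] [0.9   1.775]
holes [0.725 1.7  ]
cheek tops [[19.7, -13.2], [19.7, 17.0], [11.8, -13.3], [11.8, 17.2], [-6.7, -13.3], [-6.7, 16.6], [-18.2, -13.5], [-18.2, 16.8]]
filter bias in w5 [1.1 1.1]
held screws [[1.3, -17.0], [1.3, 17.8]]
```

play_rows(
  commands=[
    {"x":-0.0003,"y":0.0013,"z":0.03,"twist":0},
    {"x":-0.0003,"y":0.0013,"z":0.055,"twist":0},
    {"x":-0.0003,"y":0.0013,"z":0.07,"twist":0},
    {"x":-0.0003,"y":0.0013,"z":0.078,"twist":0},
    {"x":-0.0003,"y":0.0013,"z":0.084,"twist":0},
    {"x":-0.0003,"y":0.0013,"z":0.09,"twist":0},
    {"x":-0.0003,"y":0.0013,"z":0.095,"twist":0},
    {"x":-0.0003,"y":0.0013,"z":0.095,"twist":0},
  ],
)

```text
time: 20.55
tool_pos: [459.3, -378.3, 63.7]
tcp_rot: [3.142, 0.0, -1.124]
contact_force: [0.5, -0.9, 0.7]
grip_width: 43.8
finger_force: 30.0
```

No contact so far, so I'll continue to the floor (about 24 mm more).

play_rows(
  commands=[
    {"x":0,"y":0,"z":0.006,"twist":0},
    {"x":0,"y":0,"z":0.012,"twist":0},
    {"x":0,"y":0,"z":0.017,"twist":0},
    {"x":0,"y":0,"z":0.021,"twist":0},
    {"x":0,"y":0,"z":0.023,"twist":0},
    {"x":0,"y":0,"z":0.023,"twist":0},
    {"x":0,"y":0,"z":0.023,"twist":0},
    {"x":0,"y":0,"z":0.023,"twist":0},
  ],
)

```text
time: 21.35
tool_pos: [459.4, -378.5, 41.2]
tcp_rot: [-3.141, -0.0, -1.124]
contact_force: [0.5, 0.0, -0.3]
grip_width: 43.6
finger_force: 30.0
```

play_rows(
  commands=[
    {"x":0,"y":0,"z":0.0005,"twist":0},
    {"x":0,"y":0,"z":0.001,"twist":0},
    {"x":0,"y":0,"z":0.0015,"twist":0},
    {"x":0,"y":0,"z":0.002,"twist":0},
    {"x":0,"y":0,"z":0.002,"twist":0},
    {"x":0,"y":0,"z":0.002,"twist":0},
    {"x":0,"y":0,"z":0.002,"twist":0},
    {"x":0,"y":0,"z":0.002,"twist":0},
  ],
)

```text
time: 22.15
tool_pos: [459.4, -378.5, 40.5]
tcp_rot: [-3.141, -0.001, -1.124]
contact_force: [-2.9, 1.8, 11.7]
grip_width: 43.8
finger_force: 30.0
```

Run:
```python
from h import *
o=bot.get_obs(); print(o['tool_pos'],o['contact_force'])
c=snap('wrist','w7');s=snap('scene','s7')
im=cv2.imread('pics/w7.png')[110:310,156:356]; p=proj(s,[[460,-378,20]])[0].astype(int)
b=cv2.imread('pics/s7.png')[p[1]-40:p[1]+40,p[0]-40:p[0]+40]
cv2.imwrite('pics/f7.png',np.hstack([cv2.resize(im,(400,400)),cv2.resize(b,(400,400),interpolation=2)]))
```

```text
[ 459.4114004  -378.49460622   40.46175565] [-2.89068539  1.75835069 11.70776454]
```

View pics/f7.png

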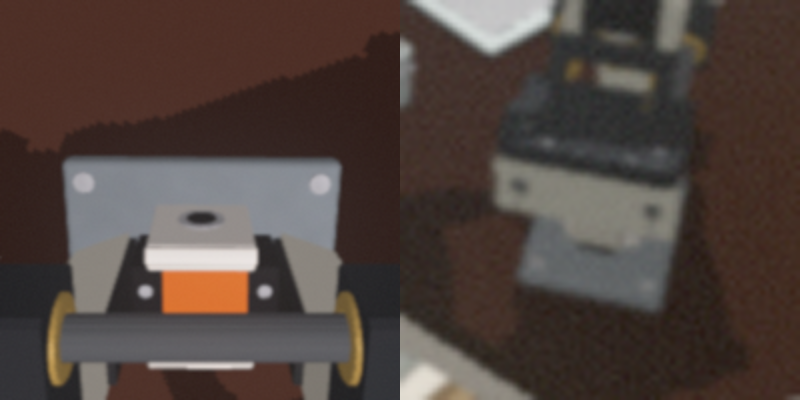

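The filter is between the cheeks, about 1 mm off centre (screws at 145 and 265 against cheek 146–256). It rests on the floor: 11.7 N of contact at TCP 40.5 mm, about 8 mm above the bench grasp less settling. I'll release and retreat straight up.

play_rows(
  commands=[
    {"x":0,"y":0,"z":-0.001,"twist":0},
    {"x":0,"y":0,"z":-0.001,"twist":0},
    {"x":0,"y":0,"z":-0.001,"twist":0},
    {"x":0,"y":0,"z":-0.001,"twist":0},
    {"x":0,"y":0,"z":-0.02,"twist":0},
    {"x":0,"y":0,"z":-0.06,"twist":0},
    {"x":0,"y":0,"z":-0.1,"twist":0},
    {"x":0,"y":0,"z":-0.12,"twist":0},
  ],
  jaw=0.33,
)

```text
time: 23.05
tool_pos: [460.2, -379.3, 162.5]
tcp_rot: [-3.14, -0.005, -1.124]
contact_force: [0.5, 0.6, 0.1]
grip_width: 61.5
finger_force: 0.0
```

Run:
```python
from h import *
c=snap('wrist','w8'); o=bot.get_obs(); t=o['tool_pos']; print(t,o['contact_force'],o['grip_width'])
im=cv2.imread('pics/w8.png'); hsv=cv2.cvtColor(im,cv2.COLOR_BGR2HSV)
cv2.imwrite('pics/w8c.png',cv2.resize(im[110:310,156:356],None,fx=3,fy=3,interpolation=2))
```

```text
[ 460.98945236 -380.08252541  164.85730205] [ 0.72995149 -0.86402565  2.87174027] 61.59348018595206
```

View pics/w8c.png

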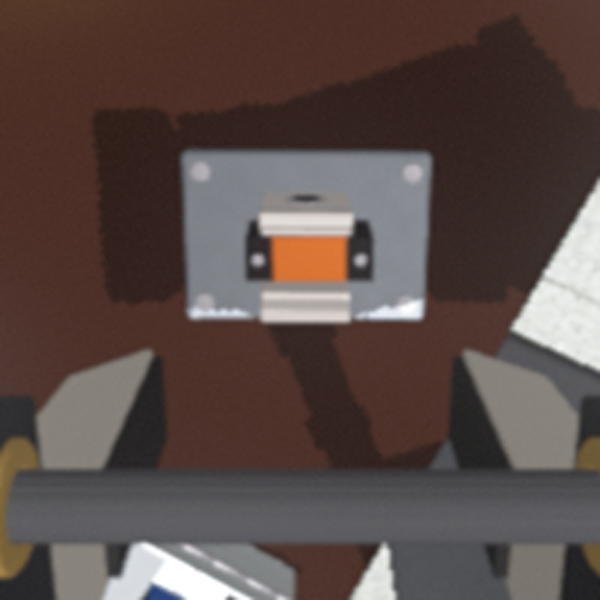

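The filter is seated: ends at 246 and 373, midpoint 309.5, against cheek midpoint 306.5, so about 1 mm off centre. Its apparent size fits the floor height. I'll hand it in.

play_rows(
  commands=[
    {"x":0,"y":0,"z":0,"twist":0},
    {"x":0,"y":0,"z":0,"twist":0},
    {"x":0,"y":0,"z":0,"twist":0},
    {"x":0,"y":0,"z":0,"twist":0},
    {"x":0,"y":0,"z":0,"twist":0},
    {"x":0,"y":0,"z":0,"twist":0},
    {"x":0,"y":0,"z":0,"twist":0},
    {"x":0,"y":0,"z":0,"twist":0},
  ],
)

```text
time: 23.9
tool_pos: [459.3, -378.4, 159.0]
tcp_rot: [-3.142, -0.0, -1.124]
contact_force: [0.2, -0.3, 0.0]
grip_width: 61.5
finger_force: 0.0
```

```bash
python3 -c "
from plant import bot
print(bot.close_job())"
```

```text
the job is handed in; nothing more can be done
None
```

The job is handed in (no verdict came back): the orange filter sits in the gate about 1 mm off centre, the two lids I took off were laid flat on the bench, the third was never opened, and it took about 24 s of the 72 s allowed.

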